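# Lift a wet painted panel with the broad palette knife and tip it into the drying tray

### The arm

A 6-joint arm with a two-finger parallel gripper is mounted at the origin on the work surface. World frame = base frame: x ahead of the robot, y to its left, z up, the work surface at z = 0. Lengths are in m, angles in rad, forces in N, time in s.
With the tool pointing down it reaches from about 0.35 to 0.85 m from the base axis. Payload 8.1 kg.
Tool frame: the origin (TCP) lies midway between the tips of the shut fingers; the grasp point (between the pads) lies 19 mm behind it; z points along the fingers, y is the line along which they close (so a half turn about z gives the same grasp; the last joint's range is limited). The gripper opens to 93 mm and grips with 3 to 60 N. Pads are 15 mm wide; open, the fingers measure 128 mm over their backs; the gripper's body (75 mm by 188 mm) begins 65 mm behind the grasp point.
Start: joints at [1.139, 0.13, 1.488, -0, 1.523, -0.085], TCP at [0.204, 0.564, 0.198] pointing down, gripper open.
Joint ranges: [-2.96, 2.96], [-0.89, 2.26], [0.02, 2.5], [-1.34, 4.48], [0, 2.73], [-2.66, 2.66]. Speed limits (rad/s): [2.39, 2.39, 2.79, 3.14, 3.14, 3.14].

### API

Orientations are given as a rotation vector (axis times angle).
In Python, from plant import robot, cams gives the robot as it stands. The module is installed in compiled form; this text tells all that it offers.
- The arm moves only by the tool play_rows, never from a script. Its arguments are lists of equal length, an entry for each row: "slide": the shift along the tool's x, y, z scaled (see below), a list of three; "twist": the turn, a rotation vector about the tool's x, y, z scaled (see below), a list of three. A call has exactly 8 rows; each row shifts and turns the commanded pose from where the row before left it, along the tool's axes as they then stand; what a row does not reach is not made up. The controller multiplies each number of a shift by 25 cm and each number of a turn by 60 degrees. A row lasts 1/10 s, in which the tool goes at most 50 mm and 8.59 degrees, less where a joint would pass 70% of its speed; a pose out of reach is approached as far as the arm can. A call with a number of a shift or a turn outside -1 to 1 is refused whole. A call with a gripper value outside its range is refused whole. "fingers" is the closure, from -1 (fully open) to 1 (shut), set as the call begins (left out, the last holds). The fingers move at their own pace and stop on an object; "force" is the grip in N (left out, the last holds). Time passes only in rows, so rows that do not move let the fingers close, or fill a call up. It gives the time, the measured TCP pose, the force, the opening and the grip force at its end, in the units of the state.
- robot.read_state(): the state, without advancing time (a new reading comes with each control period).
- cams.read_camera(name): name is "side" or "top" or "wrist"; returns (picture, depth): 480x640x3 uint8, red, green, blue; 480x640 float32, m along the optical axis (not along the pixel's ray), 0 where there is no reading.
- cams.get_calibration(name): a dict with "fx", "fy", "cx", "cy" (pixels), "world_from_camera" (4x4, takes a point from camera to world coordinates). Camera axes: x right, y down, z forward; pixel columns grow to the right and rows downward; lengths in m; the calibration is good to about 2 mm. A picture is of the moment at which its call begins: read the wrist's pose just before it. get_calibration takes no time and is no camera call; for the wrist camera it gives the pose at the moment of the call.
- robot.close_job(): hands the job in; it is judged then, once.
The state is a dict: "t": time; "q": joint angles; "dq": joint speeds; "joint_torque": joint torques, N m; "tool_pos": TCP position; "orientation": TCP orientation; "force": force on the tool from outside, world axes, zero at the start; "wrist_torque": the same for the moment, N m; "opening": finger opening in m; "gripper_force": force on a finger pad.
Only numpy, scipy, OpenCV 4.12 (cv2) and the standard library are available. Lean on these libraries where they do the work, as an engineer would, in place of code of your own. Each camera call takes 0.05 s, during which the arm holds its last target. There are 200 camera calls.

### The job

The little square panel in front of the drawing board is freshly painted, so do not touch it with the gripper: take the broad cranked palette knife by its handle, slide its blade under the panel, bracing it lightly against the near edge of the clamped board, and lift it clear of the table. Carry it face up and unhurried to the white enamelled tray and tip it in gently from low down, so that it slides off the blade and lies flat inside. Then lay the knife flat on the table, clear of the tray, and leave the tray and the other painting things where they stand.

Things in the scene. Friction and masses are not known exactly. Their poses are not given: they have to be found in the camera images.
- knife: broad cranked palette knife, 0.13 kg. Origin under the steel blade, +x to its front edge, +z up from the blade's upper face. Blade flat, 110 mm long (50 ahead of the origin, 60 behind), 62 mm wide at the heel, 72 at the front edge, 1.8 thick; polished: things begin to slide on it at a slope of 13 to 20 degrees. At the start it lies flat on the table, the handle standing free; it balances 20 to 40 mm behind the origin
- knife_edge (a point): middle of the knife's front edge, on the underside, 50 mm ahead of knife; axes as the knife's. The last 14 mm of the blade's upper face are bevelled down to a 0.3 mm thin edge
- knife_grip (a point): point on the handle's axis, 115 mm behind knife, 40 mm above the blade's underside; axes as the knife's. The handle is a wooden bar parallel to the blade, from 23 mm ahead of this point to 77 mm behind it, 18 mm wide (y), 20 tall (z). A 7 mm steel neck drops from its front end to the heel of the blade, where it leaves the foremost 100 mm of the blade clear
- panel: freshly painted square panel (rigid coated board) 90 x 90 x 5 mm, 0.04 to 0.07 kg, a small sky-and-palm painting on its white top; lower edges bevelled 1.5 mm at 45 degrees. Loose on the table, somewhat askew, 5 to 35 mm in front of the drawing board's near edge. Origin at the centre of its underside, x and y along its sides, +z up through the painted face
- board: plywood drawing board 260 (x) x 280 (y) x 12 mm with a taped sheet, clamped to the table and immovable. Origin at table height in the middle of its near edge, a straight upright face 12 mm tall; +x points squarely into the board, away from the robot, y runs along the edge
- tray: white enamelled tray with a dark rim, 0.55 kg, loose on the table. Origin at the centre of its underside, long side along its x. Flat floor 224 (x) x 164 (y) mm, 3 mm thick; four thin sides leaning outward 29 degrees up to a rim 16 mm above the table, about 240 x 180 mm
- pot: bystander: white plastic tub used as water pot, 94 mm across the rim, 95 mm tall; origin at the centre of its underside
- brush_jar: bystander: glass jar 68 mm across and 105 mm tall with brushes that reach 220 mm; origin at the centre of its underside
- palette: bystander: square white ceramic palette 125 x 125 x 11 mm with stained wells; origin at the centre of its underside
- paintbox: bystander: open white paintbox with twelve pans, 130 (x) x 100 (y) x 18 mm, and its mixing lid folded out to +y, 130 x 100 x 12 mm; origin under the centre of the pan side
Not all that is in view belongs to the job. Of the things that look like the panel, take the one that is nearest to the robot's base at the start.

How it is judged:
On the way:
1. the panel rides on the knife's blade, lifted clear of the table (its underside 30 mm up or more), painted face up (height (world z) of panel above 0.03 m and contact force between panel and knife above 0.1 N and angle between panel's own z axis and vertical below 0.5 rad and contact force between panel and board below 0.05 N), for 0.2 s.
At the end, for the whole second after the job is handed in: the panel lies at rest flat on the tray's floor (within about 3 degrees, underside within 4 mm of the floor, wholly inside the sides), painted face up; the knife lies at rest with its blade flat on the table (within about 6 degrees and 6 mm), touching neither tray nor panel (x of panel in the frame of tray between -0.08 and 0.08 m and y of panel in the frame of tray between -0.05 and 0.05 m and z of panel in the frame of tray between 0.001 and 0.007 m and angle between panel's own z axis and vertical below 0.06 rad and angle between tray's own z axis and vertical below 0.05 rad and linear speed of each of panel, knife below 0.02 m/s and height (world z) of knife below 0.006 m and angle between knife's own z axis and vertical below 0.1 rad and contact force between knife and tray below 0.05 N and contact force between knife and panel below 0.05 N).
It fails at once if the gripper or arm touches the wet panel (contact force between any of the fingers, the arm and panel above 0.2 N).
It fails at once if the panel is dropped from a height or flung (faster than 1 m/s), or turned over (angle between panel's own z axis and vertical above 1 rad or linear speed of panel above 1 m/s).
It fails at once if the panel is rammed against the drawing board (over 25 N) (contact force between panel and board above 25 N).
It fails at once if the tray is pushed away (over 40 mm) (distance of tray from where it was at the start of the episode above 0.04 m).
It fails at once if the water pot, brush jar, palette or paintbox is displaced (over 20 mm) (distance of any of pot, brush_jar, palette, paintbox from where it was at the start of the episode above 0.02 m).
It also fails if it takes over 72 s, if anything falls off the work surface, if the arm or the gripper's body presses on something with over 40 N, if the wrist force passes 120 N, or if a joint passes its speed limit or range.

## Working session

There is one attempt and no reset: what is moved stays moved. The work goes in short steps, Python scripts to look and compute and a tool call to move; the robot and the scene stay as the last step left them, time stands still between calls to the robot, and variables do not carry over. Pictures are saved under pics/ and viewed, at most 10 in all, crops included, and the job is handed in when it is done.

Besides the shell and the picture viewer there is one more tool, called after "Emit:" as name(argument=value, ...) on one line, values as JSON. play_rows: Moves the arm, as the interface text tells. Shifts and turns lie within -1 to 1; 1 stands for 25 cm of shift or 60 degrees of turn. Its arguments: {"type":"object","properties":{"slide":{"type":"array"},"twist":{"type":"array"},"fingers":{"type":"number"},"force":{"type":"number"}},"required":["slide","twist"]}

```bash
mkdir -p pics; python3 - <<'E'
from plant import robot,cams
import cv2,numpy as np
s=robot.read_state();print(s)
for n in ['top','side']:
    im,d=cams.read_camera(n);c=cams.get_calibration(n);print(n,c)
    cv2.imwrite(f'pics/{n}0.png',im[:,:,::-1]);np.savez(f'{n}0.npz',im=im,d=d,**c)
E
```

```text
{'t': 0.0, 'q': array([ 1.13857373e+00,  1.31149586e-01,  1.48928398e+00, -1.99350202e-06,
        1.52298849e+00, -8.53438048e-02]), 'dq': array([-0.00192784, -0.00039028, -0.00010965, -0.00024446,  0.00044345,
       -0.00048416]), 'joint_torque': array([ 4.63032757e-04, -5.59858561e+01, -4.91757596e+01,  7.67517183e-02,
        3.57718708e-02, -1.52463886e-04]), 'tool_pos': array([0.20367169, 0.56372941, 0.19739181]), 'orientation': array([-5.42067457e-01, -3.09399909e+00,  2.77831970e-03]), 'force': array([ 0.21826515, -0.12527258,  0.40270075]), 'wrist_torque': array([ 0.00432762, -0.00041853, -0.02223788]), 'gripper_force': 0.0, 'opening': 0.09303910375433357}
top {'fx': 612.6879360501475, 'fy': 612.6879360501475, 'cx': 317.5916759497174, 'cy': 240.39300704531334, 'world_from_camera': array([[ 0.01903733, -0.99185009,  0.12598005,  0.35111542],
       [-0.9998142 , -0.01850454,  0.00539817, -0.00682953],
       [-0.00302297, -0.12605941, -0.99201809,  1.87975615],
       [ 0.        ,  0.        ,  0.        ,  1.        ]])}
side {'fx': 515.2101025577452, 'fy': 515.2101025577452, 'cx': 320.4678002097706, 'cy': 236.0088183141691, 'world_from_camera': array([[ 0.75930705, -0.45896136,  0.46131039, -0.0234158 ],
       [-0.65064113, -0.52358337,  0.55002416, -0.71881189],
       [-0.01090538, -0.71778473, -0.69617968,  0.93898756],
       [ 0.        ,  0.        ,  0.        ,  1.        ]])}
```

View pics/top0.png

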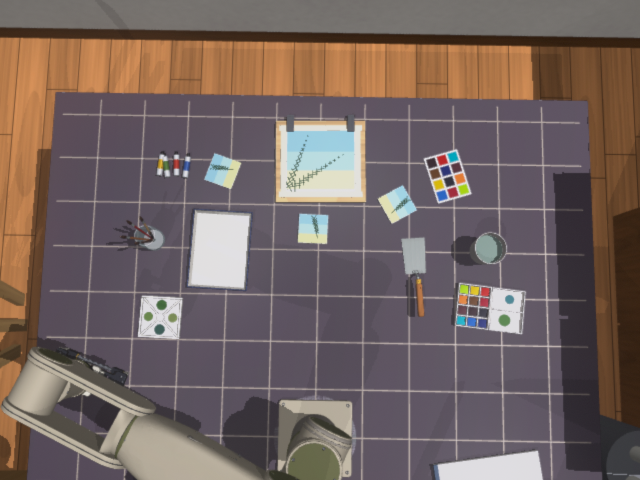

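View pics/side0.png

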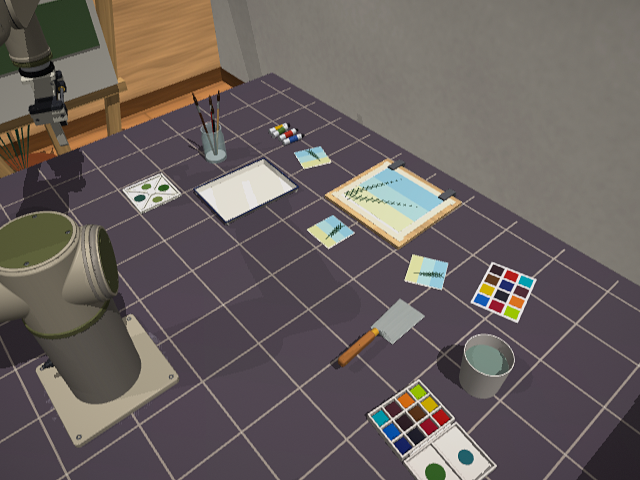

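The top view shows the panel at (313,228), the board's near edge at row ~201 (columns 277–365), and the tray at (219,249). The knife blade is at (414,255) with its handle at (418,297), near the paintbox at (490,308) and the pot at (488,248). The side view agrees.

```bash
cat > h.py <<'E'
import numpy as np,cv2
def ray(c,uv,z):
    uv=np.atleast_2d(np.asarray(uv,float));T=np.asarray(c['world_from_camera'])
    d=np.c_[(uv[:,0]-c['cx'])/c['fx'],(uv[:,1]-c['cy'])/c['fy'],np.ones(len(uv))]@T[:3,:3].T
    return T[:3,3]+d*((z-T[2,3])/d[:,2])[:,None]
def rect(c,m,z):
    # largest blob in mask -> rectangle in world at height z
    cs,_=cv2.findContours(m.astype(np.uint8),cv2.RETR_EXTERNAL,cv2.CHAIN_APPROX_NONE)
    k=max(cs,key=cv2.contourArea)[:,0]
    p=ray(c,k,z)[:,:2].astype(np.float32)*1000
    (x,y),(w,h),a=cv2.minAreaRect(p)
    return np.round([x,y,w,h,a],1)
def box(m,u0,v0,u1,v1):
    o=np.zeros_like(m);o[v0:v1,u0:u1]=m[v0:v1,u0:u1];return o
E
python3 - <<'E'
from h import *
for n,B in {'top':dict(panel=(292,206,336,250,.005),tray=(180,200,260,300,.016),blade=(396,230,432,277,.002),handle=(400,277,432,322,.05),board=(268,112,374,206,.012)),
 'side':dict(panel=(300,210,358,252,.005),blade=(374,296,430,348,.002),handle=(326,326,384,372,.05),tray=(185,150,300,225,.016))}.items():
    c=dict(np.load(n+'0.npz'));im=c['im'];hsv=cv2.cvtColor(im,cv2.COLOR_RGB2HSV)
    fg=(hsv[...,2]>125)
    for k,(a,b,e,f,z) in B.items():
        m=fg
        if k=='handle': m=(hsv[...,0]<20)&(hsv[...,1]>110)&(hsv[...,2]>60)
        if k=='tray': m=hsv[...,2]>160
        m=box(m,a,b,e,f);print(n,k,m.sum(),rect(c,m,z))
    if n=='top':
        m=box((hsv[...,2]>125),270,180,372,210)
        e=[(u,np.where(m[:,u])[0].max()+.5) for u in range(282,361,6)]
        p=ray(c,e,.012);f=np.polyfit(p[:,1],p[:,0],1);print('edge x=',f,p[[0,-1]])
        m=(hsv[...,2]<70)&0
        for nm,uv,z in [('pot',(488,248),.095),('paintbox lid corner',(526,332),.012),('box NE',(457,284),.018),('handle end',(420,315),.05)]:
            print(nm,ray(c,uv,z))
    for u,v in ([(418,300),(414,250),(313,228)] if n=='top' else [(352,353),(400,320)]):
        print('depth z',(np.asarray(c['world_from_camera'])@np.r_[np.array([(u-c['cx'])/c['fx'],(v-c['cy'])/c['fy'],1])*c['d'][v,u],1])[:3])
for n,(a,b,e,f) in {'top':(380,215,540,340),'side':(310,280,470,400)}.items():
    im=cv2.imread(f'pics/{n}0.png')[b:f,a:e]
    cv2.imwrite(f'pics/{n}c.png',cv2.resize(im,None,fx=2.5,fy=2.5,interpolation=cv2.INTER_CUBIC))
a=cv2.imread('pics/topc.png');b=cv2.imread('pics/sidec.png')
h=min(a.shape[0],b.shape[0]);cv2.imwrite('pics/c.png',np.hstack([a[:h],b[:h]]))
E
```

```text
top panel 955 [629.3  26.  134.4 113.9   1.1]
top tray 4132 [554.2 305.2 169.3 228.7  87.4]
top blade 836 [ 559.3 -302.8  141.6   87.9    7.4]
top handle 195 [ 418.2 -303.3  110.2   16.4    4.3]
top board 7584 [ 8.480e+02 -7.000e-01  2.982e+02  3.311e+02  1.100e+00]
edge x= [-0.00208543  0.6951055 ] [[ 0.69512904  0.11557831  0.012     ]
 [ 0.6964484  -0.12584635  0.012     ]]
pot [[ 0.56462118 -0.49664253  0.095     ]]
paintbox lid corner [[ 0.32187361 -0.62971279  0.012     ]]
box NE [[ 0.46211051 -0.4220718   0.018     ]]
handle end [[ 0.36633718 -0.30451092  0.05      ]]
depth z [ 0.41065909 -0.29948515  0.0448252 ]
depth z [ 0.56510787 -0.29401056  0.0035186 ]
depth z [0.62750831 0.01830044 0.00534841]
side panel 985 [626.1  16.9 160.6  97.6   1.1]
side blade 1298 [ 556.9 -295.7  129.4  117.2   48.9]
side handle 472 [ 412.9 -310.4  112.8   21.9    4.5]
side tray 3217 [555.7 301.3 173.2 231.6  87.4]
depth z [ 0.39400117 -0.3140683   0.04963318]
depth z [ 0.55578886 -0.29998619  0.0019625 ]
```

View pics/c.png

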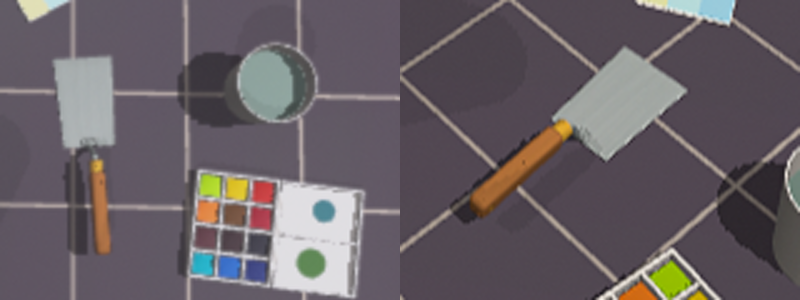

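The crop shows the knife clearly: blade at about (85,100) and handle from (97,165) to (103,250), free of the paintbox. White grid lines contaminate my masks, so I'll refine by opening them.

```bash
python3 - <<'E'
from h import *
K=np.ones((5,5),np.uint8)
for n,B in {'top':dict(panel=(292,208,336,250,.005),blade=(396,230,432,277,.002),blade2=(396,230,432,277,.002)),
 'side':dict(panel=(300,212,358,252,.005),blade=(374,296,430,348,.002))}.items():
    c=dict(np.load(n+'0.npz'));im=c['im'];hsv=cv2.cvtColor(im,cv2.COLOR_RGB2HSV)
    for k,(a,b,e,f,z) in B.items():
        m=((hsv[...,2]>120)).astype(np.uint8)
        m=cv2.morphologyEx(box(m,a,b,e,f),cv2.MORPH_OPEN,K if k!='blade2' else np.ones((9,9),np.uint8));print(n,k,m.sum(),rect(c,m,z))
    ply=((hsv[...,0]<22)&(hsv[...,1]>60)&(hsv[...,2]>130)).astype(np.uint8)
    if n=='top':
        e=[]
        for u in range(282,361,6):
            w=np.where(ply[185:215,u])[0]
            if len(w): e.append((u,185+w.max()+.5))
        print(e[::3]);
        for z in (.012,0.0):
            p=ray(c,e,z);f=np.polyfit(p[:,1],p[:,0],1);print(z,f)
    else:
        # near edge: left corner (326,197) to (400,246)
        e=[]
        for u in range(334,394,4):
            w=np.where(ply[190:262,u])[0]
            if len(w): e.append((u,190+w.max()+.5))
        print(e[::4])
        p=ray(c,e,0.0);print(np.polyfit(p[:,1],p[:,0],1),p[[0,-1]])
    for nm,box_,z in ([('pot',(470,230,508,268),0.095)] if n=='top' else []):
        pass
a=cv2.imread('pics/top0.png')[190:260,265:345];b=cv2.imread('pics/side0.png')[190:260,300:380]
cv2.imwrite('pics/p.png',np.hstack([cv2.resize(x,None,fx=5,fy=5,interpolation=cv2.INTER_CUBIC) for x in (a,b)]))
E
```

```text
top panel 890 [627.7  18.4  93.8  92.9   1. ]
top blade 797 [ 549.7 -294.1  109.9   70.3    4.2]
top blade2 783 [ 550.  -293.   105.2   70.7    1.1]
[(282, np.float64(201.5)), (300, np.float64(201.5)), (318, np.float64(201.5)), (336, np.float64(201.5)), (354, np.float64(201.5))]
0.012 [-0.01845994  0.70984963]
0.0 [-0.01845994  0.71215524]
side panel 795 [627.7  17.3  95.5  95.   88.6]
side blade 1193 [ 547.4 -295.3  115.2   71.4    2.7]
[(334, np.float64(201.5)), (350, np.float64(213.5)), (366, np.float64(224.5)), (382, np.float64(235.5))]
[-0.01857886  0.71925677] [[ 0.71804838  0.10376416  0.        ]
 [ 0.72065512 -0.11088262  0.        ]]
```

View pics/p.png

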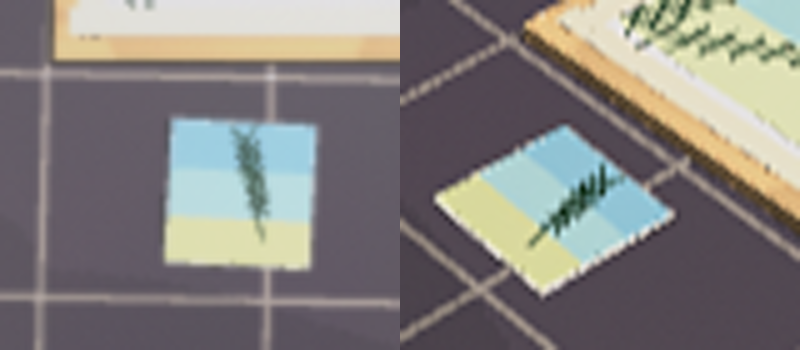

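Panel centre is ≈(0.628, 0.018) m and nearly square to the axes. The board edge is x≈0.710−0.0185y. The knife grip is ≈(0.441,−0.304) with yaw ≈4.5°. The tray centre is (0.555,0.303), long side along world y.

```bash
cat >> h.py <<'E'
from scipy.spatial.transform import Rotation as R
from plant import robot,cams
def now():
    s=robot.read_state();return s,np.array(s['tool_pos']),R.from_rotvec(s['orientation'])
def tool(yaw,pitch=0):
    """tool for knife yaw (deg) and nose-down pitch (deg); tool x = knife +x*SX, z down"""
    k=R.from_euler('ZY',[yaw,pitch],degrees=True)
    return k*R.from_matrix(np.diag([1.,-1,-1]) if SX>0 else np.diag([-1.,1,-1]))
SX=1
def plan(p,Q,n):
    """total shift (start tool axes) and twist in units; n rows equal"""
    s,p0,R0=now();d=R0.inv().apply(np.array(p)-p0)/.25
    w=(R0.inv()*Q).as_rotvec()/np.radians(60)
    print('pos',p0.round(4),'shift/unit',d.round(3),'per row',(d/n).round(4),'twist',w.round(3),'per row',(w/n).round(4))
E
python3 - <<'E'
from h import *
import h
s,p,r=now();print(r.as_matrix().round(3))
for sx in(1,-1):
    h.SX=sx;plan([.441,-.304,.12],tool(4.5),20)
plan([.45,.1,.2],r,12)
E
```

```text
[[-0.94   0.34  -0.001]
 [ 0.34   0.94  -0.001]
 [ 0.    -0.002 -1.   ]]
pos [0.2037 0.5638 0.1975] shift/unit [-2.073 -2.941  0.314] per row [-0.1036 -0.1471  0.0157] twist [-1.000e-03  2.000e-03  2.594e+00] per row [-0.000e+00  1.000e-04  1.297e-01]
pos [0.2037 0.5638 0.1975] shift/unit [-2.073 -2.941  0.314] per row [-0.1036 -0.1471  0.0157] twist [-0.002 -0.001 -0.406] per row [-0.0001 -0.     -0.0203]
pos [0.2037 0.5638 0.1975] shift/unit [-1.557 -1.41  -0.008] per row [-0.1298 -0.1175 -0.0007] twist [0. 0. 0.] per row [0. 0. 0.]
```

```bash
cat >> h.py <<'E'
def rows(p1,w,p0=None,R0=None,n=8,prof=None):
    """straight path to p1 with twist w per row (units, tool axes): slide rows"""
    if p0 is None: _,p0,R0=now()
    pr=np.ones(n)/n if prof is None else np.array(prof)/np.sum(prof)
    o=[];Rc=R0
    for f in pr:
        o.append((Rc.inv().apply((np.array(p1)-p0)*f)/.25).round(3).tolist()); Rc=Rc*R.from_rotvec(np.array(w)*np.radians(60))
    print(o,'end p',np.round(p1,3));return np.array(p1),Rc
E
python3 - <<'E'
from h import *
w=[0,0,.108]
a=rows([.4,.25,.2],w);a=rows([.46,-.03,.2],w,*a);a=rows([.441,-.304,.15],w,*a);print(a[1].as_matrix().round(3))
E
```

```text
[[-0.146, -0.114, -0.001], [-0.158, -0.097, -0.001], [-0.168, -0.079, -0.001], [-0.175, -0.059, -0.001], [-0.181, -0.039, -0.001], [-0.184, -0.018, -0.001], [-0.185, 0.003, -0.001], [-0.184, 0.023, -0.001]] end p [0.4  0.25 0.2 ]
[[-0.142, -0.015, 0.0], [-0.143, 0.001, 0.0], [-0.142, 0.017, 0.0], [-0.139, 0.033, 0.0], [-0.135, 0.048, 0.0], [-0.128, 0.063, 0.0], [-0.121, 0.077, 0.0], [-0.111, 0.09, 0.0]] end p [ 0.46 -0.03  0.2 ]
[[-0.119, 0.068, 0.025], [-0.111, 0.081, 0.025], [-0.101, 0.093, 0.025], [-0.09, 0.104, 0.025], [-0.078, 0.113, 0.025], [-0.064, 0.121, 0.025], [-0.05, 0.128, 0.025], [-0.036, 0.133, 0.025]] end p [ 0.441 -0.304  0.15 ]
[[ 0.997  0.08  -0.001]
 [ 0.08  -0.997 -0.001]
 [-0.001  0.001 -1.   ]]
```

Emit:
play_rows(slide=[[-0.146,-0.114,0],[-0.158,-0.097,0],[-0.168,-0.079,0],[-0.175,-0.059,0],[-0.181,-0.039,0],[-0.184,-0.018,0],[-0.185,0.003,0],[-0.184,0.023,0]], twist=[[0,0,0.108],[0,0,0.108],[0,0,0.108],[0,0,0.108],[0,0,0.108],[0,0,0.108],[0,0,0.108],[0,0,0.108]], fingers=-1)

```text
t: 0.9
tool_pos: [0.401, 0.2487, 0.1982]
orientation: [-1.846, -2.542, 0.0]
force: [0.4, 0.5, -1.1]
opening: 0.0935
gripper_force: 0.0
```

Emit:
play_rows(slide=[[-0.142,-0.015,0],[-0.143,0.001,0],[-0.142,0.017,0],[-0.139,0.033,0],[-0.135,0.048,0],[-0.128,0.063,0],[-0.121,0.077,0],[-0.111,0.09,0]], twist=[[0,0,0.108],[0,0,0.108],[0,0,0.108],[0,0,0.108],[0,0,0.108],[0,0,0.108],[0,0,0.108],[0,0,0.108]])

```text
t: 1.7
tool_pos: [0.4603, -0.0306, 0.1981]
orientation: [-2.771, -1.479, 0.0]
force: [1.1, 0.8, 0.6]
opening: 0.0933
gripper_force: 0.0
```

Emit:
play_rows(slide=[[-0.119,0.068,0.025],[-0.111,0.081,0.025],[-0.101,0.093,0.025],[-0.09,0.104,0.025],[-0.078,0.113,0.025],[-0.064,0.121,0.025],[-0.05,0.128,0.025],[-0.036,0.133,0.025]], twist=[[0,0,0.108],[0,0,0.108],[0,0,0.108],[0,0,0.108],[0,0,0.108],[0,0,0.108],[0,0,0.108],[0,0,0.108]])

```text
t: 2.5
tool_pos: [0.4412, -0.3045, 0.1477]
orientation: [-3.139, -0.119, 0.001]
force: [0.4, 0.5, -0.2]
opening: 0.0925
gripper_force: 0.0
```

```bash
python3 - <<'E'
from h import *
s,p,r=now();print(s['t'],p,r.as_matrix().round(3),s['q'])
im,d=cams.read_camera('wrist');c=cams.get_calibration('wrist');np.savez('w0.npz',im=im,d=d,**c)
cv2.imwrite('pics/w0.png',im[:,:,::-1])
hsv=cv2.cvtColor(im,cv2.COLOR_RGB2HSV);m=(hsv[...,0]<20)&(hsv[...,1]>110)&(hsv[...,2]>60)
m=cv2.morphologyEx(m.astype(np.uint8),cv2.MORPH_OPEN,np.ones((5,5),np.uint8))
print(m.sum(),rect(c,m,.05))
plan([.441,-.304,.021],tool(4.5),8)
E
```

```text
2.5 [ 0.44121976 -0.30445036  0.14773911] [[ 0.997  0.076 -0.   ]
 [ 0.076 -0.997  0.   ]
 [-0.    -0.001 -1.   ]] [-6.99699083e-01 -1.24323687e-02  1.72982509e+00  6.23342811e-05
  1.42486959e+00  7.95424907e-01]
11257 [ 271.1 -399.8   25.7  226.3    3.9]
pos [ 0.4399 -0.3087  0.1466] shift/unit [ 0.007 -0.019  0.502] per row [ 0.0008 -0.0024  0.0628] twist [ 0.001  0.002 -0.012] per row [ 0.0002  0.0002 -0.0015]
```

View pics/w0.png

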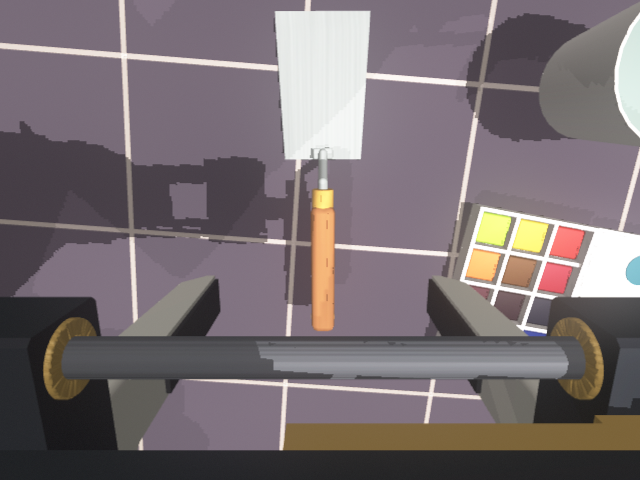

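The wrist view shows the handle at column 323, rows 190–330, and the blade above it at (325,85), both between the fingers. Next I measure it, excluding gripper pixels.

```bash
python3 - <<'E'
from h import *
c=dict(np.load('w0.npz'));im=c['im'];hsv=cv2.cvtColor(im,cv2.COLOR_RGB2HSV)
m=box((hsv[...,0]<20)&(hsv[...,1]>110)&(hsv[...,2]>60),290,180,350,334)
for z in(.04,.045,.05):print(rect(c,m,z))
b=cv2.morphologyEx(box((hsv[...,2]>150)&(hsv[...,1]<60),262,5,385,165).astype(np.uint8),cv2.MORPH_OPEN,np.ones((15,15),np.uint8))
print('blade',rect(c,b,.002))
print(ray(c,[(277,12),(369,12),(286,159),(361,159)],.002).round(4),ray(c,[(323,190),(323,330)],.05).round(4))
s,p,r=now();print(p,r.as_matrix().round(3))
E
```

```text
[ 415.6 -309.8  113.9   17.5    3.5]
[ 417.1 -309.7  111.9   17.2    3.5]
[ 418.7 -309.6  110.    16.9    3.5]
blade [ 546.6 -301.3  109.    71.3    3.7]
[[ 0.5981 -0.264   0.002 ]
 [ 0.6026 -0.333   0.002 ]
 [ 0.4903 -0.2753  0.002 ]
 [ 0.4943 -0.3365  0.002 ]] [[ 0.4729 -0.3067  0.05  ]
 [ 0.3639 -0.3137  0.05  ]]
[ 0.43992296 -0.30866772  0.14657256] [[ 0.998  0.066 -0.002]
 [ 0.066 -0.998 -0.002]
 [-0.002  0.001 -1.   ]]
```

Emit:
play_rows(slide=[[0,-0.018,0.05],[0,0,0.08],[0,0,0.08],[0,0,0.08],[0,0,0.08],[0,0,0.07],[0,0,0.04],[0,0,0.022]], twist=[[0,0,0],[0,0,0],[0,0,0],[0,0,0],[0,0,0],[0,0,0],[0,0,0],[0,0,0]])

```text
t: 3.35
tool_pos: [0.4407, -0.2973, 0.0214]
orientation: [-3.137, -0.128, 0.003]
force: [-0.6, -0.1, 0.4]
opening: 0.0929
gripper_force: 0.0
```

Emit:
play_rows(slide=[[0,0,0],[0,0,0],[0,0,0],[0,0,0],[0,0,0],[0,0,0],[0,0,0],[0,0,0]], twist=[[0,0,0],[0,0,0],[0,0,0],[0,0,0],[0,0,0],[0,0,0],[0,0,0],[0,0,0]], fingers=1, force=50)

```text
t: 4.15
tool_pos: [0.4414, -0.2988, 0.0229]
orientation: [-3.139, -0.126, 0.0]
force: [0.4, -0.1, -0.5]
opening: 0.0337
gripper_force: 0.0
```

```bash
python3 - <<'E'
from h import *
s,p,r=now();print(s['t'],p,r.as_matrix().round(3),s['q'],s['opening'],s['gripper_force'],s['force'])
c=cams.get_calibration('wrist');im,d=cams.read_camera('wrist');np.savez('w1.npz',im=im,d=d,**c)
cv2.imwrite('pics/w1.png',im[:,:,::-1])
E
```

```text
4.15 [ 0.44138911 -0.29875335  0.02293187] [[ 0.997  0.08  -0.   ]
 [ 0.08  -0.997  0.   ]
 [-0.    -0.    -1.   ]] [-6.91232233e-01  1.09923598e-01  1.84476683e+00  5.47840080e-06
  1.18694025e+00  7.99192466e-01] 0.033652356707705874 0.0 [ 0.39853828 -0.12006936 -0.47837707]
```

View pics/w1.png

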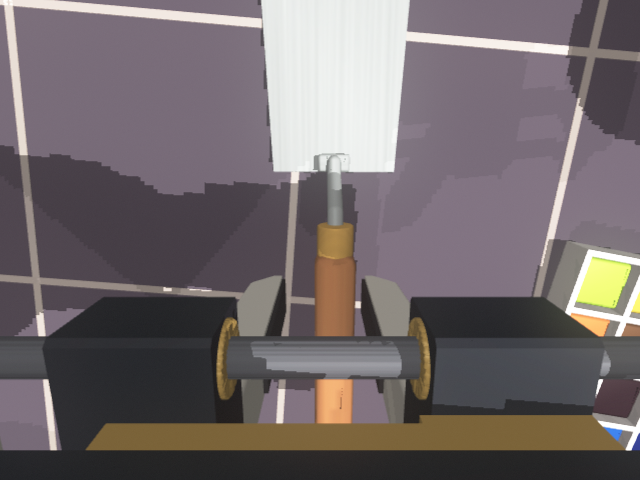

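Wrist view: the fingers straddle the handle (column 335) and are still closing, so I'll wait.

Emit:
play_rows(slide=[[0,0,0],[0,0,0],[0,0,0],[0,0,0],[0,0,0],[0,0,0],[0,0,0],[0,0,0]], twist=[[0,0,0],[0,0,0],[0,0,0],[0,0,0],[0,0,0],[0,0,0],[0,0,0],[0,0,0]])

```text
t: 5.0
tool_pos: [0.4414, -0.2987, 0.0229]
orientation: [-3.139, -0.126, 0.0]
force: [-0.5, 0.6, -0.2]
opening: 0.0171
gripper_force: 49.7
```

```bash
python3 - <<'E'
from h import *
s,p,r=now();print(s['t'],p,r.as_matrix().round(3),s['opening'],s['gripper_force'],s['force'],s['wrist_torque'])
c=cams.get_calibration('wrist');im,d=cams.read_camera('wrist');np.savez('w1.npz',im=im,d=d,**c)
hsv=cv2.cvtColor(im,cv2.COLOR_RGB2HSV)
b=cv2.morphologyEx(box((hsv[...,2]>150)&(hsv[...,1]<60),240,0,430,180).astype(np.uint8),cv2.MORPH_OPEN,np.ones((25,25),np.uint8))
v,u=np.where(b);T=c['world_from_camera']
for row in (20,80,140):
    w=np.where(b[row])[0];q=ray(c,[(w.min()-.5,row),(w.max()+.5,row)],.002);mid=q.mean(0)
    print('mid(tool axes, mm)',(r.inv().apply(mid-p)*1000).round(1),'width',np.linalg.norm(q[0]-q[1]))
print('heel',(r.inv().apply(ray(c,[(335,v.max()+.5)],.002)-p)*1000).round(1))
cx,d0=c['cx'],d
for u,v in[(300,40),(370,40),(300,150),(370,150)]:
    P=T@np.r_[np.array([(u-c['cx'])/c['fx'],(v-c['cy'])/c['fy'],1])*d[v,u],1];print(P[:3].round(4))
E
```

```text
5.0 [ 0.44139463 -0.29871028  0.02290763] [[ 0.997  0.08  -0.   ]
 [ 0.08  -0.997  0.   ]
 [-0.    -0.    -1.   ]] 0.017085603338371776 49.678752422332764 [-0.47938986  0.55201336 -0.15532297] [0.01979321 0.14395815 0.03434172]
mid(tool axes, mm) [122.9   3.3  20.9] width 0.06907143912329512
mid(tool axes, mm) [96.3  2.9 20.9] width 0.06655936422772547
mid(tool axes, mm) [67.8  1.9 20.9] width 0.06386790687085477
heel [[51.5  6.3 20.9]]
[ 0.5547 -0.2787  0.0007]
[ 0.5571 -0.3122  0.0018]
[ 0.5031 -0.2821  0.0017]
[ 0.5059 -0.3177  0.0023]
```

```bash
python3 - <<'E'
from h import *
s,p,r=now()
a=(p+[0,0,.08],r)
w=[0,-.00625,.0074]
print((r.inv()*tool(1.06,3)).as_rotvec()/np.radians(60)/8)
w=(r.inv()*tool(1.06,3)).as_rotvec()/np.radians(60)/8
a=rows([.41,-.15,.1],w*1,p+[0,0,.08],r,prof=[.5,1,1,1,1,1,1,1]);print(a[1].as_matrix().round(3))
rows([.394,.018,.06],[0,0,0],*a,prof=[1,1,1,1,1,1,.7,.4])
E
```

```text
[ 0.00018354 -0.00624347  0.00739599]
[[-0.005, -0.04, 0.001], [-0.011, -0.08, 0.002], [-0.012, -0.08, 0.002], [-0.012, -0.08, 0.002], [-0.013, -0.08, 0.002], [-0.013, -0.08, 0.002], [-0.014, -0.08, 0.002], [-0.015, -0.08, 0.002]] end p [ 0.41 -0.15  0.1 ]
[[ 0.998  0.018 -0.052]
 [ 0.018 -1.    -0.001]
 [-0.052 -0.    -0.999]]
[[-0.006, -0.095, 0.023], [-0.006, -0.095, 0.023], [-0.006, -0.095, 0.023], [-0.006, -0.095, 0.023], [-0.006, -0.095, 0.023], [-0.006, -0.095, 0.023], [-0.004, -0.066, 0.016], [-0.002, -0.038, 0.009]] end p [0.394 0.018 0.06 ]
```

Emit:
play_rows(slide=[[0,0,-0.02],[0,0,-0.04],[0,0,-0.05],[0,0,-0.05],[0,0,-0.05],[0,0,-0.05],[0,0,-0.04],[0,0,-0.02]], twist=[[0,0,0],[0,0,0],[0,0,0],[0,0,0],[0,0,0],[0,0,0],[0,0,0],[0,0,0]])

```text
t: 5.85
tool_pos: [0.442, -0.2992, 0.1046]
orientation: [3.138, 0.126, 0.002]
force: [-0.5, -0.8, -0.9]
opening: 0.0175
gripper_force: 49.7
```

Emit:
play_rows(slide=[[-0.005,-0.04,0.001],[-0.011,-0.08,0.002],[-0.012,-0.08,0.002],[-0.012,-0.08,0.002],[-0.013,-0.08,0.002],[-0.013,-0.08,0.002],[-0.014,-0.08,0.002],[-0.015,-0.08,0.002]], twist=[[0,-0.006,0.0075],[0,-0.006,0.0075],[0,-0.006,0.0075],[0,-0.006,0.0075],[0,-0.006,0.0075],[0,-0.006,0.0075],[0,-0.006,0.0075],[0,-0.006,0.0075]])

```text
t: 6.65
tool_pos: [0.4089, -0.1485, 0.0988]
orientation: [3.139, 0.027, -0.082]
force: [-0.3, -0.3, -0.9]
opening: 0.0171
gripper_force: 49.7
```

Emit:
play_rows(slide=[[-0.006,-0.095,0.023],[-0.006,-0.095,0.023],[-0.006,-0.095,0.023],[-0.006,-0.095,0.023],[-0.006,-0.095,0.023],[-0.006,-0.095,0.023],[-0.004,-0.066,0.016],[-0.002,-0.038,0.009]], twist=[[0,0,0],[0,0,0],[0,0,0],[0,0,0],[0,0,0],[0,0,0],[0,0,0],[0,0,0]])

```text
t: 7.45
tool_pos: [0.393, 0.0196, 0.0581]
orientation: [3.139, 0.029, -0.082]
force: [-0.1, 0.3, -1.1]
opening: 0.0176
gripper_force: 49.7
```

```bash
cat >> h.py <<'E'
def topknife(n,z,B):
    """see the blade from a fixed camera: rect at height z inside B"""
    c=cams.get_calibration(n);im,d=cams.read_camera(n);hsv=cv2.cvtColor(im,cv2.COLOR_RGB2HSV)
    m=cv2.morphologyEx(box((hsv[...,2]>120),*B).astype(np.uint8),cv2.MORPH_OPEN,np.ones((5,5),np.uint8))
    return im,m,rect(c,m,z)
E
python3 - <<'E'
from h import *
cams.read_camera('side')
s,p,r=now();print(s['t'],p,r.as_matrix().round(3),s['force'])
c=cams.get_calibration('wrist');im,d=cams.read_camera('wrist')
hsv=cv2.cvtColor(im,cv2.COLOR_RGB2HSV);np.savez('w2.npz',im=im,d=d,**c)
im2,_=cams.read_camera('side')
cv2.imwrite('pics/w2.png',np.hstack([im[0:300,100:540],im2[150:450,200:560]])[:,:,::-1])
plan([.394,.018,.0315],tool(1.06,3),8)
E
```

```text
7.5 [0.39295499 0.02017019 0.05800022] [[ 0.998  0.019 -0.052]
 [ 0.019 -1.    -0.002]
 [-0.052  0.001 -0.999]] [-0.52605867  0.87951612 -1.13565135]
pos [0.3939 0.0183 0.0589] shift/unit [0.006 0.001 0.109] per row [0.0007 0.0001 0.0137] twist [ 0.002 -0.001  0.   ] per row [ 0.0002 -0.0001  0.    ]
```

View pics/w2.png

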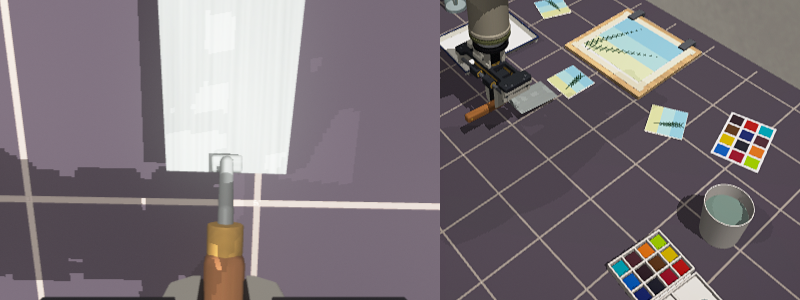

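The wrist view shows the blade in the grip, straight ahead. The side view shows its edge just short of the panel (≈(570,80) in the composite) and in line with it.

Emit:
play_rows(slide=[[0.001,0,0.02],[0.001,0,0.025],[0.001,0,0.025],[0.001,0,0.02],[0.001,0,0.01],[0.001,0,0.008],[0,0,0.005],[0,0,0]], twist=[[0,0,0],[0,0,0],[0,0,0],[0,0,0],[0,0,0],[0,0,0],[0,0,0],[0,0,0]])

```text
t: 8.4
tool_pos: [0.3947, 0.018, 0.031]
orientation: [3.138, 0.028, -0.078]
force: [0.0, -0.6, -0.7]
opening: 0.0168
gripper_force: 49.7
```

```bash
python3 - <<'E'
from h import *
s,p,r=now();print(s['t'],p,r.as_matrix().round(3),s['force'],s['wrist_torque'])
E
```

```text
8.4 [0.39468928 0.017986   0.03103115] [[ 0.999  0.018 -0.05 ]
 [ 0.018 -1.    -0.003]
 [-0.05   0.002 -0.999]] [ 0.04890975 -0.55359006 -0.68495422] [ 0.0016456   0.19144893 -0.01198234]
```

Emit:
play_rows(slide=[[0,0,0.002],[0,0,0.002],[0,0,0.002],[0,0,0.002],[0,0,0],[0,0,0],[0,0,0],[0,0,0]], twist=[[0,0,0],[0,0,0],[0,0,0],[0,0,0],[0,0,0],[0,0,0],[0,0,0],[0,0,0]])

```text
t: 9.2
tool_pos: [0.3945, 0.018, 0.029]
orientation: [3.138, 0.028, -0.079]
force: [-0.3, -0.4, -0.8]
opening: 0.0176
gripper_force: 49.7
```

```bash
python3 - <<'E'
from h import *
s,p,r=now();print(s['t'],p,r.as_matrix().round(3),s['force'],s['wrist_torque'])
E
```

```text
9.2 [0.39451396 0.017997   0.029048  ] [[ 0.999  0.018 -0.05 ]
 [ 0.018 -1.    -0.002]
 [-0.05   0.002 -0.999]] [-0.31919652 -0.36979694 -0.75706846] [0.04843442 0.05084952 0.01249932]
```

```bash
cat >> h.py <<'E'
def bladeplane(f=None):
    """blade upper face in tool axes from wrist depth: z at TCP-x, slope in deg"""
    s,p,r=now();c=cams.get_calibration('wrist');im,d=cams.read_camera('wrist')
    if f:np.savez(f,im=im,d=d,**c)
    v,u=np.mgrid[10:150:4,290:375:4];v=v.ravel();u=u.ravel();dd=d[v,u];k=dd>0;u,v,dd=u[k],v[k],dd[k]
    P=(np.c_[(u-c['cx'])/c['fx']*dd,(v-c['cy'])/c['fy']*dd,dd,np.ones(len(u))]@c['world_from_camera'].T)[:,:3]
    q=r.inv().apply(P-p);A=np.c_[q[:,0],q[:,1],np.ones(len(q))];f1=np.linalg.lstsq(A,q[:,2],rcond=None)[0]
    w=np.linalg.lstsq(np.c_[P[:,:2],np.ones(len(P))],P[:,2],rcond=None)[0]
    print('tool: slope x,y deg',np.degrees(f1[:2]).round(2),'z at origin(x=.1115) mm',1000*(f1[2]+f1[0]*.1115).round(5),'world slope deg',np.degrees(w[:2]).round(2),'z at edge(161mm)', ((f1[2]+f1[0]*.1615)*1000).round(2), 'top-face world z there',1000*(p+r.apply([.1615,.003,f1[2]+f1[0]*.1615]))[2].round(5),'rms',np.std(q[:,2]-A@f1)*1000)
E
python3 - <<'E'
from h import *
bladeplane()
# compare with earlier frames (poses assumed)
for f,p,r in [('w1.npz',[.4414,-.2987,.0229],[-3.139,-.126,0]),('w2.npz',[.393,.0200,.058],[3.139,.029,-.082])]:
    c=dict(np.load(f));d=c['d'];p=np.array(p);r=R.from_rotvec(r)
    v,u=np.mgrid[10:150:4,290:375:4];v=v.ravel();u=u.ravel();dd=d[v,u]
    P=(np.c_[(u-c['cx'])/c['fx']*dd,(v-c['cy'])/c['fy']*dd,dd,np.ones(len(u))]@c['world_from_camera'].T)[:,:3]
    q=r.inv().apply(P-p);A=np.c_[q[:,0],q[:,1],np.ones(len(q))];f1=np.linalg.lstsq(A,q[:,2],rcond=None)[0];print(np.degrees(f1[:2]),1000*(f1[2]+f1[0]*.1115))
E
```

```text
tool: slope x,y deg [-0.62 -0.13] z at origin(x=.1115) mm 19.55 world slope deg [-2.24 -0.26] z at edge(161mm) 19.01 top-face world z there 1.98 rms 0.6650324425082043
[3.79826608 1.31561052] 20.939080446527246
[6.22807815 1.76557627] 22.798584595105158
```

```bash
python3 - <<'E'
from h import *
for f,p,r in [('w1.npz',[.4414,-.2987,.0229],[-3.139,-.126,0]),('w2.npz',[.393,.0200,.058],[3.139,.029,-.082])]:
    c=dict(np.load(f));d=c['d'];p=np.array(p);r=R.from_rotvec(r)
    v,u=np.mgrid[10:150:4,290:375:4];v=v.ravel();u=u.ravel();dd=d[v,u];k=dd>0;u,v,dd=u[k],v[k],dd[k]
    P=(np.c_[(u-c['cx'])/c['fx']*dd,(v-c['cy'])/c['fy']*dd,dd,np.ones(len(u))]@c['world_from_camera'].T)[:,:3]
    q=r.inv().apply(P-p);A=np.c_[q[:,0],q[:,1],np.ones(len(q))];f1=np.linalg.lstsq(A,q[:,2],rcond=None)[0];print(np.degrees(f1[:2]),1000*(f1[2]+f1[0]*.1115),1000*np.std(q[:,2]-A@f1))
E
```

```text
[-0.08321897 -0.0353389 ] 20.84634254273589 0.6610980431760085
[1.08514316 0.01907929] 22.700124803552463 0.6651977675952914
```

The blade edge is pressed lightly on the table, nose down about 2.2°. Next is the push towards the board.

Emit:
play_rows(slide=[[0.03,0,-0.0015],[0.03,0,-0.0015],[0.03,0,-0.0015],[0.03,0,-0.0015],[0.03,0,-0.0015],[0.03,0,-0.0015],[0.03,0,-0.0015],[0.03,0,-0.0015]], twist=[[0,0,0],[0,0,0],[0,0,0],[0,0,0],[0,0,0],[0,0,0],[0,0,0],[0,0,0]])

```text
t: 10.05
tool_pos: [0.4551, 0.0191, 0.0289]
orientation: [3.138, 0.028, -0.079]
force: [0.1, 0.2, -0.4]
opening: 0.0172
gripper_force: 49.7
```

```bash
cat >> h.py <<'E'
def side(name,B=(240,150,440,270),k=3,cam='side'):
    c=cams.get_calibration(cam);im,d=cams.read_camera(cam);np.savez('last_'+cam+'.npz',im=im,d=d,**c)
    a,b,e,f=B;cv2.imwrite(name,cv2.resize(im[b:f,a:e,::-1],None,fx=k,fy=k,interpolation=cv2.INTER_CUBIC))
E
python3 - <<'E'
from h import *
s,p,r=now();print(s['t'],p,r.as_matrix().round(3),s['force'],s['wrist_torque'])
bladeplane();side('pics/s3.png',(260,160,460,290),4)
E
```

```text
10.05 [0.45511961 0.01907432 0.02891768] [[ 0.999  0.018 -0.05 ]
 [ 0.018 -1.    -0.002]
 [-0.05   0.002 -0.999]] [ 0.10154218  0.24392747 -0.40352519] [-0.01000459  0.15234336  0.0258043 ]
tool: slope x,y deg [-0.84  0.03] z at origin(x=.1115) mm 19.34 world slope deg [-2.04 -0.1 ] z at edge(161mm) 18.61 top-face world z there 2.21 rms 0.7000498657572931
```

View pics/s3.png

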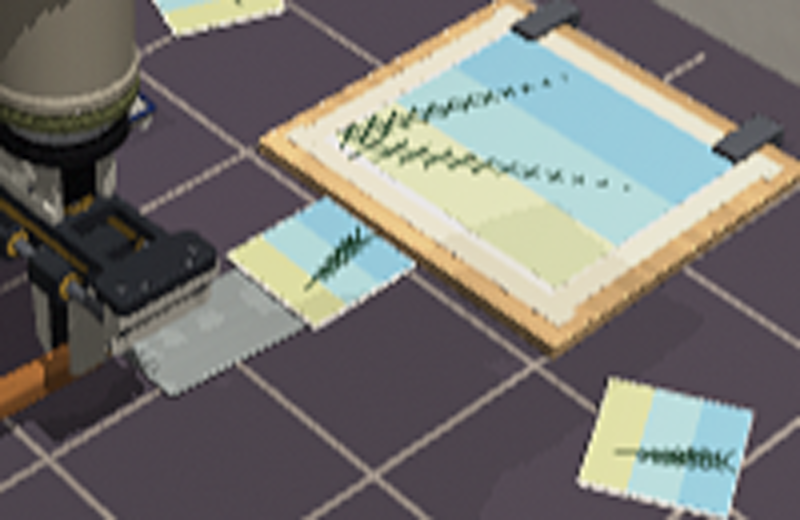

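The panel has been pushed to just short of the board, centred on the blade, with the edge beneath its near side. I'll continue slowly.

Emit:
play_rows(slide=[[0.02,0,-0.001],[0.02,0,-0.001],[0.02,0,-0.001],[0.02,0,-0.001],[0.02,0,-0.001],[0.02,0,-0.001],[0.02,0,-0.001],[0.02,0,-0.001]], twist=[[0,0,0],[0,0,0],[0,0,0],[0,0,0],[0,0,0],[0,0,0],[0,0,0],[0,0,0]])

```text
t: 10.95
tool_pos: [0.4949, 0.0198, 0.0289]
orientation: [3.138, 0.028, -0.079]
force: [-0.8, 0.7, -0.8]
opening: 0.0168
gripper_force: 49.7
```

```bash
cat >> h.py <<'E'
def panel():
    """panel corners seen from the side camera near the board: blue+yellow blob rect"""
    c=cams.get_calibration('side');im,d=cams.read_camera('side');hsv=cv2.cvtColor(im,cv2.COLOR_RGB2HSV)
    m=(((hsv[...,1]>35)&(hsv[...,0]>22)&(hsv[...,0]<110)&(hsv[...,2]>140))).astype(np.uint8)
    m[:,:]=cv2.morphologyEx(m,cv2.MORPH_CLOSE,np.ones((7,7),np.uint8))
    return c,im,m
E
python3 - <<'E'
from h import *
s,p,r=now();print(s['t'],p,s['force'],s['wrist_torque'])
bladeplane()
c,im,m=panel();m=cv2.morphologyEx(box(m,300,195,367,252),cv2.MORPH_OPEN,np.ones((5,5),np.uint8))
print(rect(c,m,.006),'edge x est',p[0]+.1615)
E
```

```text
10.95 [0.49494162 0.01978606 0.02891882] [-0.81316235  0.65166884 -0.78634579] [ 0.03463455  0.21880514 -0.01888626]
tool: slope x,y deg [-1.38  0.17] z at origin(x=.1115) mm 19.09 world slope deg [-1.49  0.06] z at edge(161mm) 17.88 top-face world z there 2.9499999999999997 rms 1.0718290718095187
[6.658e+02 1.850e+01 8.790e+01 8.740e+01 6.000e-01] edge x est 0.6564416159097197
```

Emit:
play_rows(slide=[[0.02,0,-0.001],[0.02,0,-0.001],[0.02,0,-0.001],[0.02,0,-0.001],[0.02,0,-0.001],[0.02,0,-0.001],[0.02,0,-0.001],[0.02,0,-0.001]], twist=[[0,0,0],[0,0,0],[0,0,0],[0,0,0],[0,0,0],[0,0,0],[0,0,0],[0,0,0]])

```text
t: 11.85
tool_pos: [0.535, 0.0205, 0.0289]
orientation: [3.138, 0.028, -0.079]
force: [-0.4, -0.5, 0.7]
opening: 0.0171
gripper_force: 49.7
```

```bash
python3 - <<'E'
from h import *
s,p,r=now();print(s['t'],p,s['force'],s['wrist_torque'])
bladeplane('w4.npz')
side('pics/s4.png',(260,160,460,290),2)
c=dict(np.load('last_side.npz'));w=dict(np.load('w4.npz'))
a=cv2.imread('pics/s4.png');b=w['im'][:260,150:500,::-1];cv2.imwrite('pics/s4.png',np.hstack([a,b]))
print('edge',p[0]+.1615)
E
```

```text
11.85 [0.53497709 0.02049355 0.02892177] [-0.40082991 -0.46859155  0.74402793] [ 0.03876525  0.24119828 -0.02890193]
tool: slope x,y deg [-7.35  0.14] z at origin(x=.1115) mm 13.93 world slope deg [4.45 0.13] z at edge(161mm) 7.52 top-face world z there 13.29 rms 1.6001400019594556
edge 0.6964770903080918
```

View pics/s4.png

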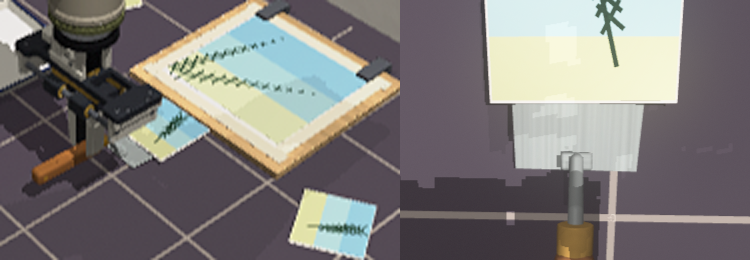

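The wrist view shows the panel on the blade with its near edge at row 102 and the heel at row 172, so about 76 mm is inserted. I'll go 8 mm further, then ease up, nose up, and back off.

Emit:
play_rows(slide=[[0.008,0,0],[0.008,0,0],[0.008,0,0],[0.008,0,0],[0,0,0],[-0.004,0,-0.002],[-0.006,0,-0.004],[-0.006,0,-0.006]], twist=[[0,0,0],[0,0,0],[0,0,0],[0,0,0],[0,0,0],[0,0.008,0],[0,0.01,0],[0,0.01,0]], force=60)

```text
t: 12.75
tool_pos: [0.5381, 0.0206, 0.0314]
orientation: [3.14, 0.028, -0.033]
force: [-0.5, -0.7, -1.0]
opening: 0.0172
gripper_force: 59.7
```

Emit:
play_rows(slide=[[-0.006,0,-0.006],[-0.006,0,-0.008],[-0.006,0,-0.01],[-0.006,0,-0.01],[-0.006,0,-0.012],[-0.006,0,-0.012],[-0.006,0,-0.012],[-0.004,0,-0.01]], twist=[[0,0.012,0],[0,0.015,0],[0,0.015,0],[0,0.015,0],[0,0.015,0],[0,0.015,0],[0,0.015,0],[0,0.01,0]])

```text
t: 13.55
tool_pos: [0.5262, 0.0203, 0.0516]
orientation: [3.137, 0.028, 0.153]
force: [0.2, 0.1, -1.7]
opening: 0.0171
gripper_force: 59.7
```

```bash
python3 - <<'E'
from h import *
s,p,r=now();print(s['t'],p,r.as_matrix().round(3),s['force'],s['wrist_torque'],s['opening'])
bladeplane('w5.npz')
side('pics/s5.png',(240,140,440,270),2)
w=dict(np.load('w5.npz'))
a=cv2.imread('pics/s5.png');b=w['im'][:260,150:500,::-1];cv2.imwrite('pics/s5.png',np.hstack([a,b]))
E
```

```text
13.55 [0.52622203 0.02034411 0.05162469] [[ 0.995  0.018  0.097]
 [ 0.018 -1.     0.   ]
 [ 0.097  0.002 -0.995]] [ 0.1684449   0.132144   -1.65738866] [-0.01379156  0.41076705 -0.00521254] 0.017077561914021454
tool: slope x,y deg [-2.83 -0.03] z at origin(x=.1115) mm 18.14 world slope deg [8.43 0.03] z at edge(161mm) 15.68 top-face world z there 51.75 rms 1.655681131861145
```

View pics/s5.png

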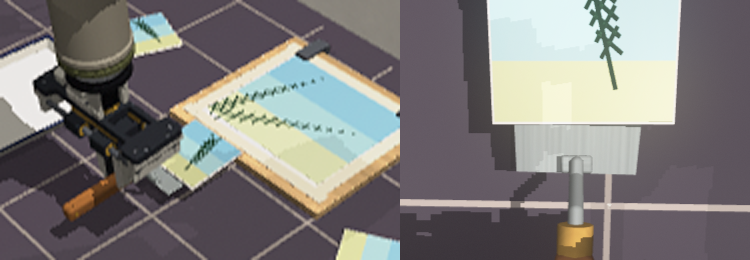

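The panel rides flat on the blade, near edge at row 124 and clear of the board. The tray's long side lies along world x, so the knife can keep yaw ≈ −2.6°. I have used my ten views, so from here I check by numbers.

```bash
python3 - <<'E'
from h import *
s,p,r=now()
a=rows([.47,.022,.105],[0,0,0],prof=[.3,.6,.9,1,1,.9,.6,.3])
pr=np.r_[.25,.5,.75,np.ones(17),.85,.65,.4,.2];pr/=pr.sum();d=np.array([.384,.313,.125])-a[0];print('max',np.linalg.norm(d)*pr.max())
P=a[0];Rc=a[1]
for k in range(3):
    w=[0,0,.0076] if k==1 else [0,0,0]
    seg=pr[8*k:8*k+8];P,Rc=rows(P+d*seg.sum(),w,P,Rc,prof=seg)
E
```

```text
[[-0.011, -0.001, -0.013], [-0.022, -0.001, -0.025], [-0.033, -0.002, -0.038], [-0.036, -0.002, -0.042], [-0.036, -0.002, -0.042], [-0.033, -0.002, -0.038], [-0.022, -0.001, -0.025], [-0.011, -0.001, -0.013]] end p [0.47  0.022 0.105]
max 0.014762151087236759
[[-0.004, -0.014, -0.001], [-0.008, -0.028, -0.003], [-0.011, -0.043, -0.004], [-0.015, -0.057, -0.005], [-0.015, -0.057, -0.005], [-0.015, -0.057, -0.005], [-0.015, -0.057, -0.005], [-0.015, -0.057, -0.005]] end p [0.443 0.114 0.111]
[[-0.015, -0.057, -0.005], [-0.016, -0.057, -0.005], [-0.016, -0.057, -0.005], [-0.017, -0.056, -0.005], [-0.017, -0.056, -0.005], [-0.017, -0.056, -0.005], [-0.018, -0.056, -0.005], [-0.018, -0.056, -0.005]] end p [0.409 0.227 0.119]
[[-0.019, -0.056, -0.005], [-0.019, -0.056, -0.005], [-0.019, -0.056, -0.005], [-0.019, -0.056, -0.005], [-0.016, -0.047, -0.005], [-0.012, -0.036, -0.004], [-0.008, -0.022, -0.002], [-0.004, -0.011, -0.001]] end p [0.384 0.313 0.125]
```

Emit:
play_rows(slide=[[-0.011,-0.001,-0.013],[-0.022,-0.001,-0.025],[-0.033,-0.002,-0.038],[-0.036,-0.002,-0.042],[-0.036,-0.002,-0.042],[-0.033,-0.002,-0.038],[-0.022,-0.001,-0.025],[-0.011,-0.001,-0.013]], twist=[[0,0,0],[0,0,0],[0,0,0],[0,0,0],[0,0,0],[0,0,0],[0,0,0],[0,0,0]])

```text
t: 14.45
tool_pos: [0.4699, 0.0224, 0.106]
orientation: [3.137, 0.028, 0.153]
force: [0.3, -0.1, -1.6]
opening: 0.0169
gripper_force: 59.7
```

```bash
cat >> h.py <<'E'
def load(f='w6.npz'):
    """panel near edge and lateral place on the blade from the wrist picture"""
    s,p,r=now();c=cams.get_calibration('wrist');im,d=cams.read_camera('wrist');np.savez(f,im=im,d=d,**c)
    hsv=cv2.cvtColor(im,cv2.COLOR_RGB2HSV);m=((hsv[...,1]>25)&(hsv[...,0]>20)&(hsv[...,0]<110)&(hsv[...,2]>170)).astype(np.uint8)
    m=cv2.morphologyEx(box(m,150,0,520,170),cv2.MORPH_OPEN,np.ones((7,7),np.uint8));v,u=np.where(m)
    if len(v)<500: print('no panel in view',len(v));return
    print(s['t'],p.round(4),'F',s['force'].round(2),'panel near row',v.max(),'cols',u.min(),u.max())
    k=(d[v,u]>0)&(v>5)&(u>u.min()+8)&(u<u.max()-8)&(v<v.max()-5);v,u=v[k],u[k];dd=d[v,u]
    P=(np.c_[(u-c['cx'])/c['fx']*dd,(v-c['cy'])/c['fy']*dd,dd,np.ones(len(u))]@c['world_from_camera'].T)[:,:3]
    A=np.c_[P[:,:2],np.ones(len(P))];w=np.linalg.lstsq(A,P[:,2],rcond=None)[0]
    print('panel slope x,y deg',np.degrees(w[:2]).round(2),'mean z',P[:,2].mean().round(4),'x min',P[:,0].min().round(4))
E
python3 -c "
from h import *
load()"
```

```text
14.45 [0.4699 0.0224 0.106 ] F [ 0.27 -0.1  -1.65] panel near row 121 cols 241 424
panel slope x,y deg [ 4.06 -0.01] mean z 0.0974 x min 0.5502
```

Emit:
play_rows(slide=[[-0.004,-0.014,-0.001],[-0.008,-0.028,-0.003],[-0.011,-0.043,-0.004],[-0.015,-0.057,-0.005],[-0.015,-0.057,-0.005],[-0.015,-0.057,-0.005],[-0.015,-0.057,-0.005],[-0.015,-0.057,-0.005]], twist=[[0,0,0],[0,0,0],[0,0,0],[0,0,0],[0,0,0],[0,0,0],[0,0,0],[0,0,0]])

```text
t: 15.3
tool_pos: [0.4425, 0.1159, 0.1106]
orientation: [3.137, 0.029, 0.15]
force: [0.3, 0.8, -1.4]
opening: 0.0173
gripper_force: 59.7
```

Emit:
play_rows(slide=[[-0.015,-0.057,-0.005],[-0.016,-0.057,-0.005],[-0.016,-0.057,-0.005],[-0.017,-0.056,-0.005],[-0.017,-0.056,-0.005],[-0.017,-0.056,-0.005],[-0.018,-0.056,-0.005],[-0.018,-0.056,-0.005]], twist=[[0,0,0.0075],[0,0,0.0075],[0,0,0.0075],[0,0,0.0075],[0,0,0.0075],[0,0,0.0075],[0,0,0.0075],[0,0,0.0075]])

```text
t: 16.1
tool_pos: [0.4091, 0.2289, 0.1174]
orientation: [-3.135, 0.07, -0.15]
force: [-0.9, -1.0, -1.9]
opening: 0.017
gripper_force: 59.7
```

Emit:
play_rows(slide=[[-0.019,-0.056,-0.005],[-0.019,-0.056,-0.005],[-0.019,-0.056,-0.005],[-0.019,-0.056,-0.005],[-0.016,-0.047,-0.005],[-0.012,-0.036,-0.004],[-0.008,-0.022,-0.002],[-0.004,-0.011,-0.001]], twist=[[0,0,0],[0,0,0],[0,0,0],[0,0,0],[0,0,0],[0,0,0],[0,0,0],[0,0,0]])

```text
t: 16.9
tool_pos: [0.3839, 0.3143, 0.1232]
orientation: [-3.135, 0.07, -0.151]
force: [0.1, -0.0, -1.3]
opening: 0.017
gripper_force: 59.7
```

```bash
python3 -c "
from h import *
load()
s,p,r=now();print(r.as_matrix().round(3),s['q'].round(2))
for a in (12,22,26):
    b=np.radians(a);print(a,'TCP fwd back',161.5*np.cos(b)-22.9*np.sin(b),'up',161.5*np.sin(b)+22.9*np.cos(b))
c=cams.get_calibration('side');im,d=cams.read_camera('side');hsv=cv2.cvtColor(im,cv2.COLOR_RGB2HSV)
c=cams.get_calibration('top');im,d=cams.read_camera('top');cv2.imwrite('pics/t6.png',im[:,:,::-1])
"
```

```text
16.9 [0.3839 0.3143 0.1232] F [ 0.13 -0.04 -1.27] panel near row 121 cols 242 424
panel slope x,y deg [4.01 0.05] mean z 0.1142 x min 0.4627
[[ 0.994 -0.045  0.096]
 [-0.045 -0.999  0.   ]
 [ 0.096 -0.004 -0.995]] [ 0.63 -0.19  1.94 -0.06  1.31  2.26]
12 TCP fwd back 153.20965979878292 up 55.97731812387228
22 TCP fwd back 141.1617015233118 up 81.73147510624922
26 TCP fwd back 135.1165392158456 up 91.37932386668693
```

```bash
cat >> h.py <<'E'
E_T=np.array([.1615,.003,.0265])
def seq(pts,R0,p0,prof):
    """pts: function s in 0..1 -> (edge world, yaw, pitch); prints rows in chunks of 8"""
    S=np.cumsum(prof)/np.sum(prof);Rc,P=R0,p0;sl=[];tw=[]
    for t in S:
        e,y,a=pts(t);Q=tool(y,a);T=np.array(e)-Q.apply(E_T)
        sl.append((Rc.inv().apply(T-P)/.25).round(3).tolist());tw.append(((Rc.inv()*Q).as_rotvec()/np.radians(60)).round(3).tolist())
        P=P+Rc.apply(np.array(sl[-1])*.25);Rc=Rc*R.from_rotvec(np.array(tw[-1])*np.radians(60))
    for k in range(0,len(S),8):print('slide',sl[k:k+8],'\ntwist',tw[k:k+8])
    print('end TCP',P.round(4));return P,Rc
E
python3 - <<'E'
from h import *
s,p,r=now();e0=p+r.apply(E_T);print('edge now',e0)
e1=np.array([.545,.303,.007]);y=-2.6;a0=-5.5
pr=[.4,.8]+[1]*10+[.8,.6,.4,.2]
P,Q=seq(lambda t:(e0+(e1-e0)*t,y,a0+(7-a0)*t),r,p,pr)
print('B');seq(lambda t:(e1,y,7+14*t),Q,P,[1]*16)
E
```

```text
edge now [0.54719704 0.30335336 0.11230974]
slide [[-0.001, -0.0, 0.008], [-0.001, -0.0, 0.017], [-0.001, -0.0, 0.021], [-0.001, -0.0, 0.021], [-0.0, 0.0, 0.022], [0.0, 0.0, 0.021], [0.001, 0.0, 0.021], [0.001, 0.001, 0.021]] 
twist [[-0.004, -0.007, 0.0], [-0.0, -0.012, 0.0], [-0.0, -0.016, 0.0], [-0.0, -0.016, 0.0], [-0.0, -0.016, 0.0], [-0.0, -0.015, 0.0], [-0.0, -0.016, 0.0], [-0.0, -0.016, 0.0]]
slide [[0.002, -0.0, 0.022], [0.003, -0.0, 0.021], [0.003, -0.0, 0.021], [0.003, 0.0, 0.021], [0.003, 0.0, 0.017], [0.003, 0.0, 0.013], [0.002, 0.0, 0.008], [0.001, 0.0, 0.005]] 
twist [[-0.0, -0.016, 0.0], [-0.0, -0.015, 0.0], [-0.0, -0.016, 0.0], [-0.0, -0.016, 0.0], [-0.0, -0.013, 0.0], [-0.0, -0.009, 0.0], [-0.0, -0.006, 0.0], [-0.0, -0.004, 0.0]]
end TCP [0.3883 0.3132 0.0529]
B
slide [[0.002, 0.0, -0.01], [0.001, 0.0, -0.01], [0.002, 0.0, -0.01], [0.002, 0.0, -0.01], [0.001, 0.0, -0.01], [0.002, 0.0, -0.01], [0.002, 0.0, -0.009], [0.001, 0.0, -0.01]] 
twist [[-0.0, -0.014, 0.0], [0.0, -0.015, 0.0], [0.0, -0.014, 0.0], [0.0, -0.015, 0.0], [0.0, -0.014, 0.0], [0.0, -0.015, 0.0], [0.0, -0.015, 0.0], [0.0, -0.014, 0.0]]
slide [[0.002, 0.0, -0.01], [0.002, 0.0, -0.01], [0.002, 0.0, -0.01], [0.001, 0.0, -0.01], [0.002, 0.0, -0.009], [0.002, 0.0, -0.01], [0.001, 0.0, -0.01], [0.002, 0.0, -0.01]] 
twist [[0.0, -0.015, 0.0], [0.0, -0.014, 0.0], [0.0, -0.015, 0.0], [0.0, -0.015, 0.0], [0.0, -0.014, 0.0], [0.0, -0.015, 0.0], [0.0, -0.014, 0.0], [0.0, -0.015, 0.0]]
end TCP [0.404  0.3125 0.0896]
```

Emit:
play_rows(slide=[[-0.001,0,0.008],[-0.001,0,0.017],[-0.001,0,0.021],[-0.001,0,0.021],[0,0,0.022],[0,0,0.021],[0.001,0,0.021],[0.001,0,0.021]], twist=[[-0.004,-0.007,0],[0,-0.012,0],[0,-0.016,0],[0,-0.016,0],[0,-0.016,0],[0,-0.015,0],[0,-0.016,0],[0,-0.016,0]])

```text
t: 17.85
tool_pos: [0.3854, 0.3137, 0.0847]
orientation: [-3.14, 0.071, 0.039]
force: [0.0, -0.6, -1.5]
opening: 0.0172
gripper_force: 59.7
```

Emit:
play_rows(slide=[[0.002,0,0.022],[0.003,0,0.021],[0.003,0,0.021],[0.003,0,0.021],[0.003,0,0.017],[0.003,0,0.013],[0.002,0,0.008],[0.001,0,0.005]], twist=[[0,-0.016,0],[0,-0.015,0],[0,-0.016,0],[0,-0.016,0],[0,-0.013,0],[0,-0.009,0],[0,-0.006,0],[0,-0.004,0]])

```text
t: 18.65
tool_pos: [0.3883, 0.3136, 0.0528]
orientation: [-3.132, 0.071, 0.193]
force: [-0.2, 0.1, -1.4]
opening: 0.0168
gripper_force: 59.7
```

```bash
python3 -c "
from h import *
load('w7.npz')
s,p,r=now();print('edge',p+r.apply(E_T),r.as_matrix().round(3),s['wrist_torque'])
c=dict(np.load('w7.npz'));d=c['d'];T=c['world_from_camera']
for u,v in [(325,20),(325,60),(325,100),(290,145),(360,145),(200,60),(450,60)]:
    print(u,v,c['im'][v,u],(T@np.r_[np.array([(u-c['cx'])/c['fx'],(v-c['cy'])/c['fy'],1])*d[v,u],1])[:3].round(4))
"
```

```text
18.65 [0.3883 0.3136 0.0528] F [-0.17  0.08 -1.41] panel near row 121 cols 242 427
panel slope x,y deg [-8.4  0.4] mean z 0.0229 x min 0.463
edge [0.54496204 0.30350026 0.00656434] [[ 0.991 -0.045 -0.123]
 [-0.045 -0.999  0.006]
 [-0.123 -0.    -0.992]] [-0.02153378  0.23642256  0.00798218]
325 20 [205 229 230] [0.5071 0.3072 0.0191]
325 60 [213 230 224] [0.4899 0.308  0.0225]
325 100 [233 232 193] [0.472  0.3088 0.0263]
290 145 [191 195 189] [0.4512 0.3276 0.0236]
360 145 [184 188 183] [0.4493 0.2918 0.022 ]
200 60 [240 238 238] [0.494  0.3727 0.0036]
450 60 [240 238 238] [0.4878 0.2432 0.0043]
```

Emit:
play_rows(slide=[[0.002,0,-0.01],[0.001,0,-0.01],[0.002,0,-0.01],[0.002,0,-0.01],[0.001,0,-0.01],[0.002,0,-0.01],[0.002,0,-0.009],[0.001,0,-0.01]], twist=[[0,-0.014,0],[0,-0.015,0],[0,-0.014,0],[0,-0.015,0],[0,-0.014,0],[0,-0.015,0],[0,-0.015,0],[0,-0.014,0]])

```text
t: 19.5
tool_pos: [0.395, 0.3133, 0.0719]
orientation: [-3.111, 0.07, 0.384]
force: [0.9, -0.5, -1.0]
opening: 0.0168
gripper_force: 59.7
```

```bash
python3 -c "
from h import *
load('w7.npz')
s,p,r=now();print('edge',p+r.apply(E_T))"
```

```text
19.5 [0.395  0.3133 0.0719] F [ 0.89 -0.48 -0.96] panel near row 122 cols 242 427
panel slope x,y deg [-15.55   0.75] mean z 0.0316 x min 0.4653
edge [0.5453559  0.30345821 0.00729827]
```

Still holding at 15.5°, so I'll continue slowly.

Emit:
play_rows(slide=[[0.002,0,-0.01],[0.002,0,-0.01],[0.002,0,-0.01],[0.001,0,-0.01],[0.001,0,-0.005],[0,0,0],[0,0,0],[0,0,0]], twist=[[0,-0.015,0],[0,-0.014,0],[0,-0.015,0],[0,-0.015,0],[0,-0.007,0],[0,0,0],[0,0,0],[0,0,0]])

```text
t: 20.35
tool_pos: [0.3996, 0.3131, 0.0821]
orientation: [-3.095, 0.07, 0.489]
force: [-0.8, -0.2, -2.3]
opening: 0.0173
gripper_force: 59.7
```

```bash
python3 -c "
from h import *
load('w7.npz')
s,p,r=now();print('edge',p+r.apply(E_T))"
```

```text
20.35 [0.3996 0.3131 0.0821] F [-0.75 -0.15 -2.26] panel near row 121 cols 242 427
panel slope x,y deg [-19.72   0.94] mean z 0.0364 x min 0.4675
edge [0.54476323 0.30361841 0.00709884]
```

Emit:
play_rows(slide=[[0.002,0,-0.007],[0.001,0,-0.006],[0.002,0,-0.007],[0.001,0,-0.006],[0.001,0,-0.003],[0,0,0],[0,0,0],[0,0,0]], twist=[[0,-0.01,0],[0,-0.01,0],[0,-0.01,0],[0,-0.01,0],[0,-0.005,0],[0,0,0],[0,0,0],[0,0,0]])

```text
t: 21.2
tool_pos: [0.4037, 0.3129, 0.0884]
orientation: [-3.082, 0.07, 0.561]
force: [0.4, 0.0, -1.6]
opening: 0.0173
gripper_force: 59.7
```

```bash
python3 -c "
from h import *
load('w7.npz')
s,p,r=now();print('edge',p+r.apply(E_T))"
```

```text
21.2 [0.4037 0.3129 0.0884] F [ 0.41  0.01 -1.59] panel near row 120 cols 242 427
panel slope x,y deg [-22.69   1.13] mean z 0.038 x min 0.47
edge [0.54519406 0.30356849 0.00665418]
```

The panel stays put at 21.6°, so its front edge may already rest on the floor. I'll ease up 4 mm and forward 15 mm, then hold.

Emit:
play_rows(slide=[[0.005,0,-0.005],[0.01,0,-0.008],[0.013,0,-0.008],[0.013,0,-0.008],[0.007,0,-0.005],[0.003,0,-0.002],[0,0,0],[0,0,0]], twist=[[0,0,0],[0,0,0],[0,0,0],[0,0,0],[0,0,0],[0,0,0],[0,0,0],[0,0,0]])

```text
t: 22.05
tool_pos: [0.4188, 0.3122, 0.0923]
orientation: [-3.082, 0.07, 0.562]
force: [-0.5, 0.6, -2.5]
opening: 0.017
gripper_force: 59.7
```

```bash
python3 -c "
from h import *
load('w7.npz')
s,p,r=now();print('edge',p+r.apply(E_T))"
```

```text
22.05 [0.4188 0.3122 0.0923] F [-0.5   0.64 -2.45] panel near row 120 cols 242 427
panel slope x,y deg [-22.73   1.08] mean z 0.0417 x min 0.4852
edge [0.56026263 0.30286072 0.01052702]
```

Emit:
play_rows(slide=[[0.002,0,-0.01],[0.002,0,-0.01],[0.002,0,-0.009],[0.002,0,-0.009],[0,0,0],[0,0,0],[0,0,0],[0,0,0]], twist=[[0,-0.015,0],[0,-0.015,0],[0,-0.015,0],[0,-0.015,0],[0,0,0],[0,0,0],[0,0,0],[0,0,0]])

```text
t: 22.9
tool_pos: [0.4241, 0.312, 0.1004]
orientation: [-3.061, 0.069, 0.657]
force: [-0.1, -0.8, -1.3]
opening: 0.0175
gripper_force: 59.7
```

```bash
python3 -c "
from h import *
load('w7.npz')
s,p,r=now();print('edge',p+r.apply(E_T))"
```

```text
22.9 [0.4241 0.312  0.1004] F [-0.12 -0.85 -1.29] panel near row 84 cols 241 427
panel slope x,y deg [-26.93   1.25] mean z 0.039 x min 0.5027
edge [0.56023534 0.30294787 0.00997749]
```

It has begun to slide; I'll hold and watch.

Emit:
play_rows(slide=[[0,0,0],[0,0,0],[0,0,0],[0,0,0],[0,0,0],[0,0,0],[0,0,0],[0,0,0]], twist=[[0,0,0],[0,0,0],[0,0,0],[0,0,0],[0,0,0],[0,0,0],[0,0,0],[0,0,0]])

```text
t: 23.75
tool_pos: [0.4243, 0.312, 0.1004]
orientation: [-3.061, 0.069, 0.658]
force: [-0.5, -0.4, -2.2]
opening: 0.0171
gripper_force: 59.7
```

```bash
python3 -c "
from h import *
load('w7.npz')
s,p,r=now();print('edge',p+r.apply(E_T))"
```

```text
23.75 [0.4243 0.312  0.1004] F [-0.5  -0.37 -2.21] panel near row 81 cols 240 427
panel slope x,y deg [-26.67   1.28] mean z 0.0386 x min 0.5041
edge [0.56040361 0.3028895  0.00993752]
```

The panel's front is resting on the floor. I'll draw the knife back from under it, slowly and slightly downward.

Emit:
play_rows(slide=[[-0.012,0,0.006],[-0.021,0,0.011],[-0.021,0,0.011],[-0.021,0,0.011],[-0.021,0,0.011],[-0.021,0,0.011],[-0.021,0,0.011],[-0.012,0,0.006]], twist=[[0,0,0],[0,0,0],[0,0,0],[0,0,0],[0,0,0],[0,0,0],[0,0,0],[0,0,0]])

```text
t: 24.6
tool_pos: [0.3814, 0.3139, 0.098]
orientation: [-3.061, 0.069, 0.658]
force: [-0.2, 0.3, -2.1]
opening: 0.0172
gripper_force: 59.7
```

```bash
python3 -c "
from h import *
load('w7.npz')
s,p,r=now();print('edge',p+r.apply(E_T))"
```

```text
no panel in view 0
edge [0.51732257 0.30489494 0.00751278]
```

```bash
cat >> h.py <<'E'
def traypanel(z=.008):
    for n,B in (('top',(180,195,262,300)),('side',(185,145,305,228))):
        c=cams.get_calibration(n);im,d=cams.read_camera(n);hsv=cv2.cvtColor(im,cv2.COLOR_RGB2HSV)
        m=((hsv[...,1]>35)&(hsv[...,0]>20)&(hsv[...,0]<112)&(hsv[...,2]>130)).astype(np.uint8)
        m=cv2.morphologyEx(box(m,*B),cv2.MORPH_OPEN,np.ones((3,3),np.uint8));v,u=np.where(m)
        if len(v)<60:print(n,'few',len(v));continue
        dd=d[v,u];P=(np.c_[(u-c['cx'])/c['fx']*dd,(v-c['cy'])/c['fy']*dd,dd,np.ones(len(u))]@c['world_from_camera'].T)[:,:3]
        P=P[dd>0];A=np.c_[P[:,:2]-P[:,:2].mean(0),np.ones(len(P))];w=np.linalg.lstsq(A,P[:,2],rcond=None)[0]
        print(n,len(v),rect(c,m,z),'slopes',w[:2].round(3),'z',w[2].round(4),'x',P[:,0].min().round(3),P[:,0].max().round(3))
E
python3 -c "
from h import *
traypanel()"
```

```text
top 259 [554.  277.   49.5  34.2   1.1] slopes [-1.867 -1.599] z 0.037 x 0.464 0.579
side 539 [545.6 313.2 103.6  76.5  87.5] slopes [-0.061  0.006] z 0.0148 x 0.496 0.814
```

Emit:
play_rows(slide=[[-0.012,0,0.006],[-0.019,0,0.009],[-0.019,0,0.009],[-0.019,0,0.009],[-0.019,0,0.009],[-0.019,0,0.009],[-0.019,0,0.009],[-0.012,0,0.006]], twist=[[0,0,0],[0,0,0],[0,0,0],[0,0,0],[0,0,0],[0,0,0],[0,0,0],[0,0,0]])

```text
t: 25.55
tool_pos: [0.3434, 0.3157, 0.0972]
orientation: [-3.061, 0.069, 0.658]
force: [1.4, 1.1, -1.4]
opening: 0.0172
gripper_force: 59.7
```

```bash
python3 -c "
from h import *
s,p,r=now();print('edge',p+r.apply(E_T),s['force'])
traypanel()"
```

```text
edge [0.4795094  0.30658057 0.00672417] [ 1.43446145  1.05309781 -1.40555415]
top 337 [553.8 287.8  55.7  55.9   1.1] slopes [-1.036 -1.528] z 0.0237 x 0.455 0.582
side 602 [539.4 303.2  87.7  87.9  86.8] slopes [-0.014 -0.018] z 0.0078 x 0.494 0.813
```

The panel lies flat in the tray: centre (0.539, 0.303), top at z≈8 mm, full 88×88 mm square seen. Next I lift the knife away and take it to a free spot.

Emit:
play_rows(slide=[[-0.006,0,-0.015],[-0.014,0,-0.03],[-0.016,0,-0.036],[-0.016,0,-0.036],[-0.016,0,-0.036],[-0.016,0,-0.036],[-0.016,0,-0.036],[-0.01,0,-0.02]], twist=[[0,0,0],[0,0,0],[0,0,0],[0,0,0],[0,0,0],[0,0,0],[0,0,0],[0,0,0]])

```text
t: 26.45
tool_pos: [0.3445, 0.3158, 0.1656]
orientation: [-3.061, 0.069, 0.655]
force: [0.5, 0.5, -0.9]
opening: 0.0169
gripper_force: 59.7
```

```bash
python3 - <<'E'
from h import *
s,p,r=now();Q=tool(0,-1);w=(r.inv()*Q).as_rotvec()/np.radians(60)/16;print(w.round(4))
w=w.round(3);d=np.array([.44,-.08,.09])-p
a=rows(p+d/2,w,p,r,prof=[.4,.7,1,1,1,1,1,1]);rows(p+d,w,*a,prof=[1,1,1,1,1,1,.7,.4])
E
```

```text
[-0.0006  0.0262 -0.0027]
[[0.015, 0.044, 0.003], [0.026, 0.077, 0.005], [0.037, 0.11, 0.009], [0.036, 0.111, 0.01], [0.035, 0.111, 0.011], [0.035, 0.111, 0.012], [0.034, 0.111, 0.013], [0.033, 0.111, 0.014]] end p [0.392 0.118 0.128]
[[0.033, 0.111, 0.015], [0.032, 0.111, 0.016], [0.031, 0.111, 0.017], [0.03, 0.111, 0.018], [0.029, 0.111, 0.019], [0.029, 0.111, 0.02], [0.019, 0.078, 0.014], [0.011, 0.045, 0.009]] end p [ 0.44 -0.08  0.09]
```

Emit:
play_rows(slide=[[0.015,0.044,0.003],[0.026,0.077,0.005],[0.037,0.11,0.009],[0.036,0.111,0.01],[0.035,0.111,0.011],[0.035,0.111,0.012],[0.034,0.111,0.013],[0.033,0.111,0.014]], twist=[[-0.001,0.026,-0.003],[-0.001,0.026,-0.003],[-0.001,0.026,-0.003],[-0.001,0.026,-0.003],[-0.001,0.026,-0.003],[-0.001,0.026,-0.003],[-0.001,0.026,-0.003],[-0.001,0.026,-0.003]])

```text
t: 27.25
tool_pos: [0.3914, 0.1164, 0.1261]
orientation: [-3.123, 0.029, 0.32]
force: [-0.3, -0.5, -1.5]
opening: 0.017
gripper_force: 59.7
```

Emit:
play_rows(slide=[[0.033,0.111,0.015],[0.032,0.111,0.016],[0.031,0.111,0.017],[0.03,0.111,0.018],[0.029,0.111,0.019],[0.029,0.111,0.02],[0.019,0.078,0.014],[0.011,0.045,0.009]], twist=[[-0.001,0.026,-0.003],[-0.001,0.026,-0.003],[-0.001,0.026,-0.003],[-0.001,0.026,-0.003],[-0.001,0.026,-0.003],[-0.001,0.026,-0.003],[-0.001,0.026,-0.003],[-0.001,0.026,-0.003]])

```text
t: 28.05
tool_pos: [0.4388, -0.0817, 0.088]
orientation: [3.136, 0.009, 0.02]
force: [-0.8, 0.4, -1.8]
opening: 0.0171
gripper_force: 59.7
```

```bash
python3 - <<'E'
from h import *
cams.read_camera('top');bladeplane('w8.npz');s,p,r=now();print(p,r.as_matrix().round(3));traypanel()
E
```

```text
tool: slope x,y deg [ 0.84 -0.17] z at origin(x=.1115) mm 22.630000000000003 world slope deg [-0.05 -0.55] z at edge(161mm) 23.36 top-face world z there 66.54 rms 0.6772217816351337
[ 0.43828887 -0.0812584   0.08787611] [[ 1.     0.005  0.012]
 [ 0.005 -1.    -0.006]
 [ 0.012  0.006 -1.   ]]
top 726 [553.7 304.2  88.1  57.1  86.6] slopes [ 0.001 -0.007] z 0.0095 x 0.494 0.585
side 503 [540.5 303.3  87.4  85.8  86.9] slopes [-0.003 -0.007] z 0.0084 x 0.495 0.585
```

The panel is flat and stationary in the tray, and the blade is level with 65 mm still to go down.

Emit:
play_rows(slide=[[0,0,0.03],[0,0,0.05],[0,0,0.05],[0,0,0.045],[0,0,0.035],[0,0,0.025],[0,0,0.015],[0,0,0.008]], twist=[[0,0,0],[0,0,0],[0,0,0],[0,0,0],[0,0,0],[0,0,0],[0,0,0],[0,0,0]])

```text
t: 29.05
tool_pos: [0.4397, -0.0806, 0.0233]
orientation: [3.136, 0.011, 0.019]
force: [-0.6, 0.5, -1.7]
opening: 0.0172
gripper_force: 59.7
```

```bash
python3 - <<'E'
from h import *
bladeplane();s,p,r=now();print(p,s['force'],s['wrist_torque'])
E
```

```text
tool: slope x,y deg [ 0.85 -0.05] z at origin(x=.1115) mm 22.43 world slope deg [-0.15 -0.38] z at edge(161mm) 23.17 top-face world z there 2.15 rms 0.7295206131439536
[ 0.43974591 -0.08061344  0.02333893] [-0.11212076  0.59645139 -1.55471408] [0.00996553 0.27667134 0.00697147]
```

Emit:
play_rows(slide=[[0,0,0.002],[0,0,0],[0,0,0],[0,0,0],[0,0,0],[0,0,0],[0,0,0],[0,0,0]], twist=[[0,0,0],[0,0,0],[0,0,0],[0,0,0],[0,0,0],[0,0,0],[0,0,0],[0,0,0]], fingers=-0.3)

```text
t: 29.9
tool_pos: [0.4398, -0.0806, 0.0231]
orientation: [3.136, 0.011, 0.02]
force: [0.5, 0.3, -0.1]
opening: 0.0605
gripper_force: 0.0
```

Emit:
play_rows(slide=[[0,0,0],[0,0,0],[0,0,-0.03],[0,0,-0.06],[0,0,-0.08],[0,0,-0.08],[0,0,-0.08],[0,0,-0.06]], twist=[[0,0,0],[0,0,0],[0,0,0],[0,0,0],[0,0,0],[0,0,0],[0,0,0],[0,0,0]])

```text
t: 30.7
tool_pos: [0.4391, -0.0802, 0.1227]
orientation: [3.135, 0.011, 0.022]
force: [0.1, -1.4, -0.3]
opening: 0.0608
gripper_force: 0.0
```

Emit:
play_rows(slide=[[0,0,0],[0,0,0],[0,0,0],[0,0,0],[0,0,0],[0,0,0],[0,0,0],[0,0,0]], twist=[[0,0,0],[0,0,0],[0,0,0],[0,0,0],[0,0,0],[0,0,0],[0,0,0],[0,0,0]])

```text
t: 31.5
tool_pos: [0.4385, -0.08, 0.1206]
orientation: [3.136, 0.011, 0.019]
force: [-0.5, 0.6, -0.5]
opening: 0.0602
gripper_force: 0.0
```

```bash
python3 - <<'E'
from h import *
s,p,r=now();print(s['t'],p,s['opening'],s['force']);c=cams.get_calibration('wrist');im,d=cams.read_camera('wrist')
hsv=cv2.cvtColor(im,cv2.COLOR_RGB2HSV)
b=cv2.morphologyEx(((hsv[...,2]>140)&(hsv[...,1]<60)).astype(np.uint8),cv2.MORPH_OPEN,np.ones((25,25),np.uint8))
print('blade',b.sum(),rect(c,b,.002))
v,u=np.where(cv2.erode(b,np.ones((9,9))));dd=d[v,u];k=dd>0;u,v,dd=u[k],v[k],dd[k]
P=(np.c_[(u-c['cx'])/c['fx']*dd,(v-c['cy'])/c['fy']*dd,dd,np.ones(len(u))]@c['world_from_camera'].T)[:,:3]
A=np.c_[P[:,:2]-P[:,:2].mean(0),np.ones(len(P))];print(np.linalg.lstsq(A,P[:,2],rcond=None)[0])
traypanel()
c=cams.get_calibration('top');im,d=cams.read_camera('top');hsv=cv2.cvtColor(im,cv2.COLOR_RGB2HSV)
print('tray',rect(c,box(hsv[...,2]>160,180,200,260,300),.016))
E
```

```text
31.5 [ 0.43850959 -0.08004102  0.12055914] 0.060207713388153054 [-0.50089818  0.57303807 -0.5156075 ]
blade 15846 [546.5 -84.8  71.7 110.7  88.9]
[-0.33155896  0.37101258  0.00594213]
top 728 [553.5 304.4  88.2  56.8  86.1] slopes [-0.008 -0.014] z 0.0093 x 0.495 0.585
side 435 [539.1 302.3  91.1  85.3  85.1] slopes [-0.035 -0.21 ] z 0.009 x 0.4 0.586
tray [554.3 305.3 169.3 229.1  87.4]
```

```bash
python3 - <<'E'
from h import *
c=cams.get_calibration('wrist');im,d=cams.read_camera('wrist')
pts=[[.50,-.10],[.50,-.07],[.54,-.085],[.575,-.10],[.575,-.07]]
T=np.linalg.inv(c['world_from_camera'])
ok=[]
for x,y in pts:
    q=T@[x,y,.002,1];u=int(c['cx']+c['fx']*q[0]/q[2]);v=int(c['cy']+c['fy']*q[1]/q[2]);dd=np.median(d[v-3:v+4,u-3:u+4])
    z=(c['world_from_camera']@np.r_[np.array([(u-c['cx'])/c['fx'],(v-c['cy'])/c['fy'],1])*dd,1])[2];ok.append(z);print(u,v,im[v,u],z.round(4))
if max(ok)<.006 and min(ok)>-.002: print(robot.close_job())
E
```

```text
349 150 [236 238 237] 0.0019
309 150 [242 244 242] 0.002
329 94 [238 241 239] 0.002
351 42 [233 236 234] 0.0022
308 42 [234 236 235] 0.0021
the job is handed in; nothing more can be done
None
```

The job is handed in; I wasn't shown the verdict, but my last measurements had the panel lying flat and face up in the tray (top about 8 mm above the table) and the knife flat on the table about 0.3 m clear of the tray, which had not moved.

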